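# Lay out the lamp covers by size

### The job

Lay the four grey lamp covers out on the strip in order of size, one standing centred on each round black rubber seat, rib up: the largest on the seat next to the upright steel end stop, then each smaller one in turn along the row, so that the smallest is at the end with the low dish. Leave the loose bulb that lies among them where it is.

Things in the scene. Friction and masses are not known exactly. Their poses are not given: they have to be found in the camera images.
- cover_xl: the largest of four loose grey plastic lamp covers, alike but for diameter: a solid round cap 80 mm across, 22 mm high, rim down. Upright finger rib across its top: 34 mm long, 12 mm thick, top 50 mm above the underside; grip it across the 12 mm, from above. Origin: centre of the underside; z up, x along the rib (random direction), y across it. 30 to 120 g
- cover_l: the second largest of four loose grey plastic lamp covers, alike but for diameter: a solid round cap 68 mm across, 22 mm high, rim down. Upright finger rib across its top: 34 mm long, 12 mm thick, top 50 mm above the underside; grip it across the 12 mm, from above. Origin: centre of the underside; z up, x along the rib (random direction), y across it. 30 to 120 g
- cover_m: the second smallest of four loose grey plastic lamp covers, alike but for diameter: a solid round cap 56 mm across, 22 mm high, rim down. Upright finger rib across its top: 34 mm long, 12 mm thick, top 50 mm above the underside; grip it across the 12 mm, from above. Origin: centre of the underside; z up, x along the rib (random direction), y across it. 30 to 120 g
- cover_s: the smallest of four loose grey plastic lamp covers, alike but for diameter: a solid round cap 44 mm across, 22 mm high, rim down. Upright finger rib across its top: 34 mm long, 12 mm thick, top 50 mm above the underside; grip it across the 12 mm, from above. Origin: centre of the underside; z up, x along the rib (random direction), y across it. 30 to 120 g
- seat_a: one of four identical round black rubber seats, 84 mm across, 2 mm thick, fixed in a row 95 mm apart on a 500 x 96 x 10 mm aluminium strip; an outer seat, next to seat_b. Origin: centre of its underside, 10 mm above the bench; a cover stands on its top, 12 mm above the bench. z up, y along the row from seat_a to seat_d
- seat_b: one of four identical round black rubber seats, 84 mm across, 2 mm thick, fixed in a row 95 mm apart on a 500 x 96 x 10 mm aluminium strip; an inner seat, between seat_a and seat_c. Origin: centre of its underside, 10 mm above the bench; a cover stands on its top, 12 mm above the bench. z up, y along the row from seat_a to seat_d
- seat_c: one of four identical round black rubber seats, 84 mm across, 2 mm thick, fixed in a row 95 mm apart on a 500 x 96 x 10 mm aluminium strip; an inner seat, between seat_b and seat_d. Origin: centre of its underside, 10 mm above the bench; a cover stands on its top, 12 mm above the bench. z up, y along the row from seat_a to seat_d
- seat_d: one of four identical round black rubber seats, 84 mm across, 2 mm thick, fixed in a row 95 mm apart on a 500 x 96 x 10 mm aluminium strip; the other outer seat, next to seat_c. Origin: centre of its underside, 10 mm above the bench; a cover stands on its top, 12 mm above the bench. z up, y along the row from seat_a to seat_d
- end_stop: dark steel block, 70 mm across the strip, 20 mm thick (34 at its foot), 45 mm high, fixed on one end of the strip, 72.5 mm (centres) beyond the outer seat there; it may be next to seat_a or seat_d. At the other end is a low round steel dish, 56 mm across, 12 mm high. Origin: centre of the underside, 10 mm above the bench; y along the row
- bulb: a loose lamp bulb lying among the covers, to be left alone: 52 mm long, 22 mm wide, 20 mm high, a white square base with a clear glass tip. Origin: on the bench under its middle; x from base to tip. Other small parts under 25 mm high (a black connector, a relay) lie between the covers too
Things that resemble listed ones, but are neither listed nor needed, are in the scene too. What is shaped like the cover_l but yellow is not meant.

How it is judged:
By the outcome, as a careful person would: the job done as asked, in the order asked, and still so for the second after the job is handed in, with the robot touching nothing.
It also fails if it takes over 96 s, if anything falls off the work surface, if the arm or the gripper's body presses on something with over 40 N, if the wrist force passes 120 N, or if a joint passes its speed limit or range.

### The arm

A 6-joint arm with a two-finger parallel gripper is mounted at the origin on the work surface. World frame = base frame: x ahead of the robot, y to its left, z up, the work surface at z = 0. Lengths are in m, angles in degrees, forces in N, time in s.
With the tool pointing down it reaches from about 0.25 to 0.725 m from the base axis. Payload 9.7 kg.
Tool frame: the origin (TCP) lies at the very end of the fingers, on their centre line; the grasp point (between the pads) lies 19 mm behind it; y points along the fingers, x is the direction in which the jaws open and shut, and the axes are right-handed (so a half turn about y gives the same grasp; the last joint's range is limited). The gripper opens to 85 mm and grips with 20 to 120 N. Pads are 22 mm wide; open, the fingers measure 114 mm over their backs; the gripper's body (76 mm by 85 mm) begins 54 mm behind the grasp point. The pads swing forward as they close: fully open they stand 13 mm farther back than shut.
Start: joints at [72.594, 4.979, 10.078, 95.1, 0, 90], TCP at [0.165, 0.525, 0.231] pointing down, gripper open.
Joint ranges: [-179.16, 179.16], [-48.56, 103.87], [-65.8, 70.77], [-126.05, 130.52], [-82.76, 87.17], [-180, 180]. Speed limits (degrees/s): [127.2, 127.2, 147.25, 180, 180, 180].

### API

Orientations are given as [roll, pitch, yaw] about the fixed x, y, z axes, in that order (R = Rz(yaw) Ry(pitch) Rx(roll)).
In Python, from workcell import bot gives the robot as it stands.
- The arm moves only by the shell command python3 -m jog 'ROWS' [FORCE]. ROWS is JSON, a list of rows, each a list of 7 numbers: the closure, from 0 (fully open) to 1 (shut), then the shift along the world's x, y, z in units of 25 mm (1.0 is 25 mm), then the turn, a rotation vector about the world's x, y, z in units of 5 degrees (1.0 is 5 degrees). A call has 1 to 5 rows; each row is the pose to reach, as a shift and turn from the pose commanded when the call began; what a row does not reach only later rows make up. A row lasts 1/10 s, in which the tool goes at most 50 mm and 8.59 degrees, less where a joint would pass 70% of its speed; a pose out of reach is approached as far as the arm can. A call with a gripper value outside its range is refused whole. The fingers move at their own pace and stop on an object; FORCE is the grip in N (left out, the last holds). Time passes only in rows, so rows that repeat a pose let the fingers close. It gives the time, the measured TCP pose, the force and the opening at its end, in the units of the state.
- bot.get_obs(): the state, without advancing time (a new reading comes with each control period).
- bot.camera(name): name is "scene" or "top" or "wrist"; returns (picture, depth): 420x560x3 uint8, red, green, blue; 420x560 float32, m along the optical axis (not along the pixel's ray), 0 where there is no reading.
- bot.camera_model(name): a dict with "fx", "fy", "cx", "cy" (pixels), "rvec" (rotation vector, rad) and "tvec" (3), from world to camera coordinates, as OpenCV has them; the wrist camera has in their place "tool_from_camera" (4x4, takes a point from camera to tool coordinates, whose origin is the TCP and whose axes are the tool frame's). Camera axes: x right, y down, z forward; pixel columns grow to the right and rows downward; lengths in m; the calibration is good to about 2 mm. A picture is of the moment at which its call begins: read the wrist's pose just before it. camera_model takes no time and is no camera call.
- bot.job_done(): hands the job in, once; it reports no verdict.
Trained networks look in the newest picture that a camera, given by its name, has taken for a name from the list of things; names that differ only in an ending like _2 or _b are one class to them, and where a whole thing is asked for, a point or a joint stands for the part that bears it (a point fixed in the world has none). Each returns a list of dicts, best first, with "conf" (0 to 1); they miss things now and then, are a little off and sometimes report something else, mostly with a low value. They report only what shows in the picture. A call takes as long as a camera call. They do not tell look-alikes from the thing itself.
- bot.regions_of(camera, label): "pixels" (420x560 bool, what is visible of it) and "point" ([row, column] in pixels, amid what is visible of it).
The state is a dict: "time": time; "q": joint angles; "qd": joint speeds; "joint_efforts": joint torques, N m; "ee_pos": TCP position; "tcp_rot": TCP orientation; "wrist_force": force on the tool from outside, world axes, zero at the start; "torque": the same for the moment, N m; "opening": finger opening in m.
Only numpy, scipy, OpenCV 4.12 (cv2) and the standard library are available. Lean on these libraries where they do the work, as an engineer would, in place of code of your own. Each camera call takes 0.05 s, during which the arm holds its last target. There are 200 camera calls.

## Working session

There is one attempt and no reset: what is moved stays moved. The work goes in short steps, Python scripts to look and compute and a shell command to move; the robot and the scene stay as the last step left them, time stands still between calls to the robot, and variables do not carry over. Pictures are saved under pics/ and viewed, about 12 in all and at most 16, crops included, and the job is handed in when it is done.

```bash
ls; mkdir -p pics
cat > h.py <<'E'
import numpy as np, cv2
from workcell import bot
from scipy.spatial.transform import Rotation as R
def cloud(name):
    o=bot.get_obs(); p,d=bot.camera(name); m=bot.camera_model(name)
    v,u=np.mgrid[0:420,0:560]
    c=np.stack([(u-m['cx'])/m['fx']*d,(v-m['cy'])/m['fy']*d,d],-1)
    if name=='wrist':
        T=np.array(m['tool_from_camera']); t=c@T[:3,:3].T+T[:3,3]
        w=t@R.from_euler('xyz',o['tcp_rot'],degrees=True).as_matrix().T+np.array(o['ee_pos'])
    else:
        w=(c-np.array(m['tvec']).ravel())@cv2.Rodrigues(np.array(m['rvec'],float))[0]
    w[d==0]=np.nan
    return p,w
def save(n,p): cv2.imwrite(f'pics/{n}.png',p[:,:,::-1])
E
python3 - <<'E'
from h import *
print(bot.get_obs())
a,w=cloud('top'); save('top',a)
for n in ['cover_xl','cover_l','cover_m','cover_s','seat_a','end_stop','bulb']:
    for r in bot.regions_of('top',n)[:6]:
        p=w[r['pixels']]; print(n,round(r['conf'],2),np.round(r['point']),r['pixels'].sum(),np.nanmedian(p,0).round(3),np.nanmax(p[:,2]).round(3),np.ptp(p,0).round(3))
b,_=cloud('scene'); save('scene',b)
np.savez('top.npz',a=a,w=w)
E
```

```text
pics
{'time': 0.0, 'q': array([7.25932332e+01, 5.01223895e+00, 1.00339629e+01, 9.50998898e+01,
       4.36482141e-04, 8.99991241e+01]), 'qd': array([-0.1376054 , -0.03534684,  0.14959027,  0.08287703,  0.08136393,
        0.06913792]), 'joint_efforts': array([ 4.67057434e-04, -5.20391679e+01,  4.64804184e+01,  1.62232993e-02,
        4.77089941e-05,  9.84332274e-06]), 'ee_pos': array([0.1644625 , 0.52459061, 0.23056775]), 'tcp_rot': array([-8.99995623e+01,  7.81657625e-02,  7.25941090e+01]), 'wrist_force': array([-0.09471046, -0.98084821, -1.12115693]), 'torque': array([0.02660136, 0.01150883, 0.01307105]), 'opening': 0.08564331878709396}
cover_xl 0.8 [211. 349.] 816 [ 0.459 -0.111  0.021] 0.055 [nan nan nan]
cover_l 0.88 [222. 261.] 324 [0.432 0.097 0.022] 0.052 [0.051 0.045 0.049]
cover_l 0.84 [183. 142.] 578 [0.526 0.398 0.021] 0.054 [nan nan nan]
cover_l 0.71 [175. 187.] 592 [0.543 0.289 0.021] 0.054 [nan nan nan]
cover_l 0.68 [216. 414.] 244 [ 0.444 -0.283  0.024] 0.056 [nan nan nan]
cover_l 0.66 [273. 158.] 632 [0.301 0.349 0.021] 0.054 [nan nan nan]
cover_l 0.57 [221. 180.] 63
[... 481 characters left out ...]
r_s 0.88 [222. 261.] 324 [0.432 0.097 0.022] 0.052 [0.051 0.045 0.049]
cover_s 0.84 [183. 142.] 578 [0.526 0.398 0.021] 0.054 [nan nan nan]
cover_s 0.71 [175. 187.] 592 [0.543 0.289 0.021] 0.054 [nan nan nan]
cover_s 0.68 [216. 414.] 244 [ 0.444 -0.283  0.024] 0.056 [nan nan nan]
cover_s 0.66 [273. 158.] 632 [0.301 0.349 0.021] 0.054 [nan nan nan]
cover_s 0.57 [221. 180.] 630 [0.429 0.291 0.02 ] 0.054 [0.067 0.072 0.061]
seat_a 0.85 [138. 261.] 767 [0.65  0.102 0.011] 0.019 [nan nan nan]
seat_a 0.75 [132. 228.] 728 [0.662 0.197 0.012] 0.02 [nan nan nan]
seat_a 0.58 [142. 300.] 751 [0.64  0.007 0.012] 0.018 [nan nan nan]
end_stop 0.86 [147. 367.] 344 [ 0.614 -0.153  0.051] 0.061 [nan nan nan]
```

View pics/top.png

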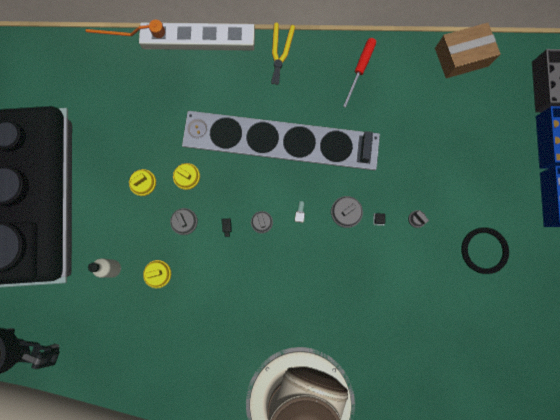

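View pics/scene.png

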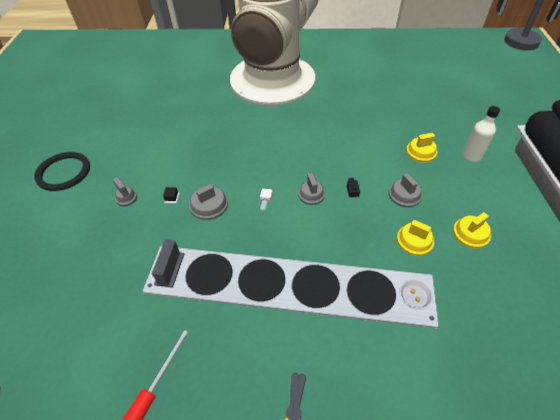

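The end stop is at the right of the top picture (col 367, row 147, y≈-0.15) and the dish is at the left (197,128).

Things that could be taken for the covers, as (col, row):
- **Grey covers:** (347,211) looks like XL, (183,220) L, (262,222) M and (418,219) S.
- **Yellow look-alikes, rejected:** (142,182), (186,176) and (157,274).
- **Other round things, rejected:** the black ring (485,250) and the stove knobs at the left.

Next I measure all of them precisely and take one close crop.

```bash
cat > m.py <<'E'
from h import *
def proj(name,uv,z):
    m=bot.camera_model(name); Rm=cv2.Rodrigues(np.array(m['rvec'],float))[0]; t=np.array(m['tvec']).ravel()
    o=-Rm.T@t; d=Rm.T@np.array([(uv[0]-m['cx'])/m['fx'],(uv[1]-m['cy'])/m['fy'],1]); return o+d*(z-o[2])/d[2]
def cover(w,c,r=.06):
    s=np.hypot(w[...,0]-c[0],w[...,1]-c[1])<r
    rib=w[s&(w[...,2]>.036)&(w[...,2]<.075)][:,:2]; cap=w[s&(w[...,2]>.012)&(w[...,2]<.03)][:,:2]
    rc,(a,b),ang=cv2.minAreaRect(rib.astype(np.float32)); 
    _,_,V=np.linalg.svd(rib-rib.mean(0)); 
    al=w[s&(w[...,2]>.012)][:,:2].astype(np.float32); cc,rad=cv2.minEnclosingCircle(al)
    return rib.mean(0).round(4),np.round(np.degrees(np.arctan2(V[0,1],V[0,0]))%180,1),np.array(rc).round(4),np.round([a,b],3),np.round(cc,4),round(2*rad,3),len(rib)
E
python3 - <<'E'
from m import *
z=np.load('top.npz'); a,w=z['a'],z['w']
_,ws=cloud('scene')
for n,c in dict(xl=(.459,-.111),l=(.429,.291),m=(.432,.097),s=(.444,-.283)).items():
    print(n,*cover(w,c)); print('  scene',*cover(ws,c))
g=a.max(2)
msk=((g<45)).astype(np.uint8)
k,lab,st,ce=cv2.connectedComponentsWithStats(msk)
for i in range(1,k):
    if 400<st[i,4]<1200: print('dark',st[i],ce[i].round(1),proj('top',ce[i],.012).round(4))
cv2.imwrite('pics/crop.png',cv2.resize(a[110:300,110:450,::-1],None,fx=2.3,fy=2.3,interpolation=cv2.INTER_CUBIC))
E
```

```text
xl [ 0.4618 -0.1125] 126.4 [ 0.4624 -0.1133] [0.012 0.034] [ 0.4609 -0.111 ] 0.075 74
  scene [ 0.4638 -0.1143] 124.8 [ 0.462  -0.1151] [0.014 0.034] [ 0.4626 -0.1146] 0.072 150
l [0.4317 0.2939] 27.3 [0.4318 0.2945] [0.033 0.012] [0.4319 0.2945] 0.061 80
  scene [0.4337 0.2918] 29.4 [0.432  0.2927] [0.033 0.013] [0.4314 0.2922] 0.061 137
m [0.4327 0.0994] 16.1 [0.4331 0.0996] [0.033 0.012] [0.4321 0.1001] 0.049 72
  scene [0.4358 0.0972] 18.0 [0.4336 0.0975] [0.034 0.012] [0.4326 0.0973] 0.048 109
s [ 0.4461 -0.2883] 42.8 [ 0.4464 -0.2888] [0.033 0.014] [ 0.447  -0.2861] 0.039 94
  scene [ 0.4497 -0.2888] 42.3 [ 0.4474 -0.29  ] [0.036 0.012] [ 0.448  -0.2907] 0.037 105
dark [ 532   51   28   94 1029] [542.   91.7] [ 0.782  -0.6219  0.012 ]
dark [211 119  30  29 687] [225.7 132.7] [0.6603 0.1953 0.012 ]
dark [247 123  31  29 692] [262.3 137.1] [0.6499 0.1012 0.012 ]
dark [284 127  31  30 704] [299.  141.6] [0.6395 0.007  0.012 ]
dark [321 132  31  29 708] [336. 146.] [ 0.6291 -0.0873  0.012 ]
dark [462 228  47  46 704] [485.1 250.5] [ 0.3688 -0.4526  0.012 ]
```

View pics/crop.png

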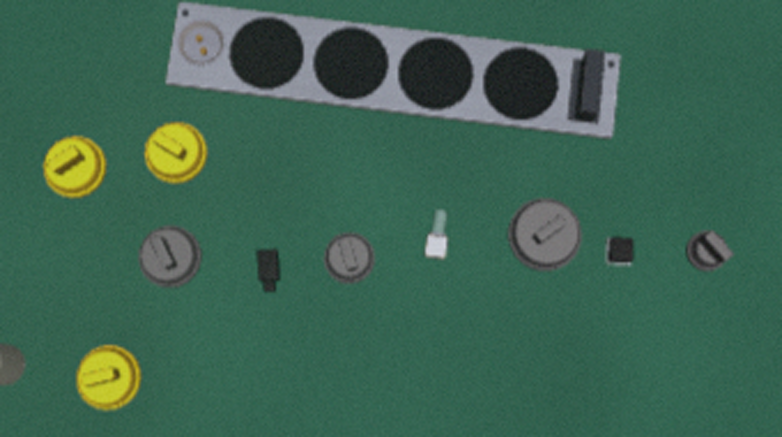

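The crop confirms my choice of the four grey covers: XL at (545,234), M (349,257), L (170,256) and S (709,250). The three yellow ones are rejected. The end stop is at the right of the strip. I'll place largest first, so the first move is to hover over XL.

```bash
python3 -m jog '[[0.3,4,-8.6,-0.8,0,0,-2.5],[0.3,4,-8.6,-0.8,0,0,-2.5],[0.3,4,-8.6,-0.8,0,0,-2.5],[0.3,4,-8.6,-0.8,0,0,-2.5],[0.3,4,-8.6,-0.8,0,0,-2.5]]' 40
python3 -m jog '[[0.3,4,-8.6,-0.8,0,0,-2.5],[0.3,4,-8.6,-0.8,0,0,-2.5],[0.3,4,-8.6,-0.8,0,0,-2.5],[0.3,4,-8.6,-0.8,0,0,-2.5],[0.3,4,-8.6,-0.8,0,0,-2.5]]' 
python3 -m jog '[[0.3,3.9,-8.36,-0.8,0,0,-2.4],[0.3,3.9,-8.36,-0.8,0,0,-2.4],[0.3,3.9,-8.36,-0.8,0,0,-2.4],[0.3,3.9,-8.36,-0.8,0,0,-2.4],[0.3,3.9,-8.36,-0.8,0,0,-2.4]]' 
python3 -m jog '[[0.3,0,0,0,0,0,0],[0.3,0,0,0,0,0,0]]'
python3 - <<'E'
from m import *
o=bot.get_obs(); print(o['q'].round(1),o['ee_pos'].round(4),o['tcp_rot'].round(1))
p,w=cloud('wrist'); save('w1',p)
print(np.nanmin(w,(0,1)).round(2),np.nanmax(w,(0,1)).round(2)); print(cover(w,(.462,-.114)))
E
```

```text
time: 1.0
ee_pos: [0.265, 0.3076, 0.2113]
tcp_rot: [-90.0, -0.0, 60.1]
wrist_force: [0.6, 0.5, 0.5]
opening: 0.0597
time: 1.5
ee_pos: [0.365, 0.0924, 0.1914]
tcp_rot: [-90.0, -0.0, 47.5]
wrist_force: [0.5, 1.6, 0.4]
opening: 0.0598
time: 2.0
ee_pos: [0.4627, -0.1172, 0.1708]
tcp_rot: [-90.0, 0.0, 35.5]
wrist_force: [-0.1, 0.4, -0.4]
opening: 0.0595
time: 2.2
ee_pos: [0.4618, -0.1146, 0.171]
tcp_rot: [-89.9, 0.0, 35.5]
wrist_force: [0.4, 0.5, -0.6]
opening: 0.0597
[-13.9  -5.9  -7.4  88.5   0.   40.6] [ 0.4618 -0.1146  0.171 ] [-89.9   0.   35.5]
[ 0.21 -0.44 -0.01] [0.8  0.13 0.26]
(array([ 0.4594, -0.1108]), np.float64(126.4), array([ 0.46  , -0.1119]), array([0.012, 0.034]), array([ 0.4621, -0.1141]), 0.12, 779)
```

View pics/w1.png

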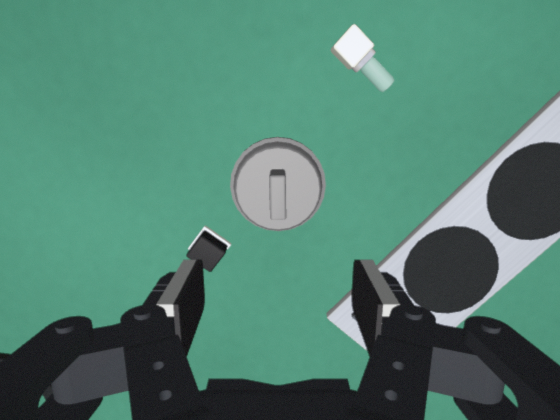

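The wrist view shows XL at (278,184) with the jaws aligned to its rib, and the seat next to the stop at (450,270). I'll now work out the cover-to-seat displacement from this view.

```bash
cat >> m.py <<'E'
def circ(mask,w,c):
    # centre of the component containing the world point c: least-squares circle through its outline
    k,lab,st,ce=cv2.connectedComponentsWithStats(mask.astype(np.uint8),connectivity=4)
    d=np.hypot(w[...,0]-c[0],w[...,1]-c[1]); d[~mask]=9; d=np.nan_to_num(d,nan=9)
    i=lab.flat[d.argmin()]; m=(lab==i).astype(np.uint8)
    cn=max(cv2.findContours(m,0,cv2.CHAIN_APPROX_NONE)[0],key=len)[:,0]
    P=w[cn[:,1],cn[:,0],:2]; P=P[np.isfinite(P).all(1)]
    for _ in range(3):
        A=np.c_[2*P,np.ones(len(P))]; s=np.linalg.lstsq(A,(P**2).sum(1),rcond=None)[0]; r=np.sqrt(s[2]+s[:2]@s[:2])
        e=abs(np.hypot(*(P-s[:2]).T)-r); P=P[e<max(.0025,2*np.median(e))] if len(P)>30 else P
    return s[:2].round(4),round(2*r,4),len(P)
def caps(p,w,c): return circ((w[...,2]>.011)&(w[...,2]<.07),w,c)
def seat(p,w,c): return circ((p.max(2)<60)&(w[...,2]<.03),w,c)
E
python3 - <<'E'
from m import *
p,w=cloud('wrist'); print('cap',caps(p,w,(.462,-.114)),'seat',seat(p,w,(.6291,-.0873)),cover(w,(.462,-.114),.045)[:4])
z=np.load('top.npz'); print('top',caps(z['a'],z['w'],(.462,-.114)),seat(z['a'],z['w'],(.629,-.087)))
print(np.nanmedian(w[180:200,240:260],(0,1)),np.nanmedian(w[260:280,440:460],(0,1)),bot.get_obs()['ee_pos'])
E
```

```text
cap (array([ 0.4598, -0.1115]), np.float64(0.07), 249) seat (array([ 0.6278, -0.0855]), np.float64(0.0802), 252) (array([ 0.4597, -0.1113]), np.float64(126.3), array([ 0.4605, -0.1122]), array([0.012, 0.034]))
top (array([ 0.4618, -0.1125]), np.float64(0.0697), 83) (array([ 0.6293, -0.0872]), np.float64(0.0776), 84)
[ 0.44239662 -0.12464977  0.02028439] [ 0.62651764 -0.08418312  0.01023834] [ 0.46179333 -0.11357595  0.17145725]
```

```bash
python3 -m jog '[[0.3,-0.08,0.06,-2,0,0,0],[0.3,-0.08,0.06,-4,0,0,0],[0.3,-0.08,0.06,-5.2,0,0,0],[0.3,-0.08,0.06,-5.76,0,0,0],[0.3,-0.08,0.06,-5.76,0,0,0]]'
python3 -m jog '[[0.95,0,0,0,0,0,0],[0.95,0,0,0,0,0,0],[0.95,0,0,0,0,0,0],[0.95,0,0,0,0,0,0],[0.95,0,0,0,0,0,0]]' 40
python3 -m jog '[[0.95,0,0,0.5,0,0,0],[0.95,0,0,1.5,0,0,0],[0.95,0,0,3,0,0,0],[0.95,0,0,3,0,0,0]]' 40
python3 - <<'E'
from m import *
p,w=cloud('wrist'); save('w2',p); print(bot.get_obs()['ee_pos'])
E
```

```text
time: 2.8
ee_pos: [0.4591, -0.1117, 0.0264]
tcp_rot: [-89.9, 0.1, 35.7]
wrist_force: [-0.1, -0.1, 0.4]
opening: 0.0595
time: 3.3
ee_pos: [0.4611, -0.1129, 0.0288]
tcp_rot: [-90.1, -0.1, 35.6]
wrist_force: [-0.7, 0.2, 7.9]
opening: 0.0118
time: 3.7
ee_pos: [0.4622, -0.1133, 0.1078]
tcp_rot: [-90.3, -0.3, 35.6]
wrist_force: [0.0, 0.1, -1.8]
opening: 0.0114
[ 0.46145531 -0.11308216  0.10537049]
```

View pics/w2.png

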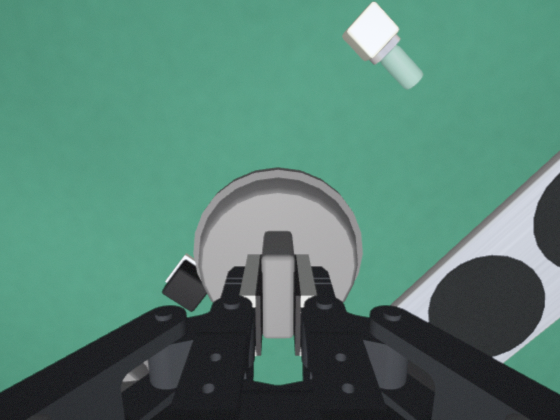

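The grasp is good: the rib is centred in the jaws at (278,280). Carry XL to its seat.

```bash
python3 -m jog '[[0.95,2,0.31,0,0,0,0],[0.95,4,0.61,0,0,0,0],[0.95,5.8,0.89,0,0,0,0],[0.95,6.72,1.03,0,0,0,0],[0.95,6.72,1.03,0,0,0,0]]' 40
python3 -m jog '[[0.95,0,0,-1,0,0,0],[0.95,0,0,-2,0,0,0],[0.95,0,0,-2.42,0,0,0],[0.95,0,0,-2.42,0,0,0],[0.95,0,0,-2.42,0,0,0]]'
python3 -m jog '[[0.55,0,0,0,0,0,0],[0.5,0,0,0,0,0,0],[0.5,0,0,0,0,0,0],[0.5,0,0,0,0,0,0]]' 
python3 -m jog '[[0.5,0,0,1,0,0,0],[0.5,0,0,2.5,0,0,0],[0.5,0,0,4.5,0,0,0],[0.3,0,0,5.4,0,0,0],[0.3,0,0,5.4,0,0,0]]'
python3 - <<'E'
from m import *
p,w=cloud('wrist'); save('w3',p); print(bot.get_obs()['ee_pos'],cover(np.where(w[...,2:]>.085,np.nan,w-[0,0,.012]),(.629,-.087),.05),caps(p,w-[0,0,.012],(.629,-.087)))
print(seat(p,w,(.6395,.007)))
E
```

```text
time: 4.25
ee_pos: [0.6297, -0.0862, 0.1]
tcp_rot: [-89.9, 0.1, 35.7]
wrist_force: [-0.5, -0.3, -0.6]
opening: 0.0113
time: 4.75
ee_pos: [0.6274, -0.0871, 0.042]
tcp_rot: [-90.0, 0.0, 35.6]
wrist_force: [-0.1, -0.4, -0.6]
opening: 0.011
time: 5.15
ee_pos: [0.628, -0.087, 0.0419]
tcp_rot: [-90.0, -0.0, 35.6]
wrist_force: [0.5, -0.6, -0.3]
opening: 0.0426
time: 5.65
ee_pos: [0.6295, -0.0871, 0.1815]
tcp_rot: [-90.3, -0.3, 35.6]
wrist_force: [1.1, 0.1, 0.1]
opening: 0.0599
[ 0.62890108 -0.08701971  0.17870117] (array([ 0.6263, -0.0847]), np.float64(125.6), array([ 0.6268, -0.0857]), array([0.012, 0.034]), array([ 0.627 , -0.0858]), 0.072, 754) (array([ 0.6266, -0.0852]), np.float64(0.07), 253)
(array([0.6386, 0.0088]), np.float64(0.0802), 294)
```

View pics/w3.png

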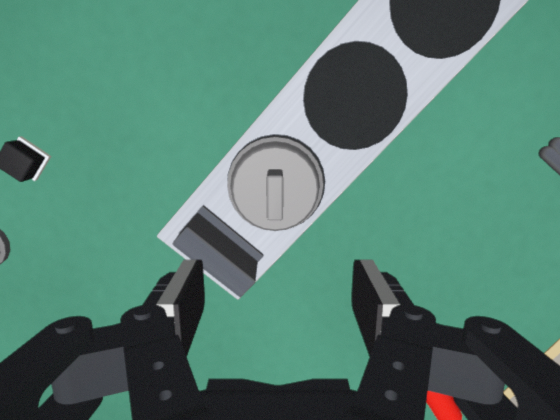

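XL is on the seat next to the stop, at (276,184), with a black ring showing all round. It measures about 1 mm from the seat centre. Next is L.

```bash
python3 -m jog '[[0.3,-3.93,7.6,-0.1,0,0,8.25],[0.3,-3.93,7.6,-0.1,0,0,8.25],[0.3,-3.93,7.6,-0.1,0,0,8.25],[0.3,-3.93,7.6,-0.1,0,0,8.25],[0.3,-3.93,7.6,-0.1,0,0,8.25]]' >/dev/null
python3 -m jog '[[0.3,-3.93,7.59,-0.1,0,0,8.25],[0.3,-3.93,7.59,-0.1,0,0,8.25],[0.3,-3.93,7.59,-0.1,0,0,8.25],[0.3,-3.93,7.59,-0.1,0,0,8.25],[0.3,-3.93,7.59,-0.1,0,0,8.25]]' >/dev/null
python3 -m jog '[[0.3,0,0,0,0,0,0],[0.3,0,0,0,0,0,0]]'
python3 - <<'E'
from m import *
p,w=cloud('wrist'); save('w4',p); o=bot.get_obs();print(o['ee_pos'],o['q'].round(1),cover(w,(.432,.293),.04)[:4],caps(p,w,(.432,.293)))
E
```

```text
time: 6.9
ee_pos: [0.4311, 0.2925, 0.1705]
tcp_rot: [-89.9, 0.0, 118.0]
wrist_force: [0.2, -0.1, 0.5]
opening: 0.0596
[0.43158233 0.29205597 0.17085515] [34.1  0.3 -1.5 88.3 -0.   6.2] (array([0.4284, 0.2954]), np.float64(27.4), array([0.4296, 0.2962]), array([0.034, 0.012])) (array([0.429 , 0.2957]), np.float64(0.0582), 208)
```

View pics/w4.png

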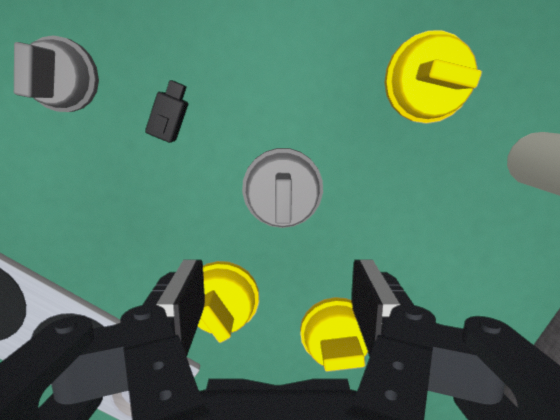

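The wrist view shows grey L centred between the jaws at (283,188), with three yellow look-alikes at the right and below. I take L to the second seat.

```bash
python3 -m jog '[[0.3,-0.07,0.07,-2,0,0,0],[0.3,-0.07,0.07,-4,0,0,0],[0.3,-0.07,0.07,-5.2,0,0,0],[0.3,-0.07,0.07,-5.7,0,0,0],[0.3,-0.07,0.07,-5.7,0,0,0]]'
python3 -m jog '[[0.95,0,0,0,0,0,0],[0.95,0,0,0,0,0,0],[0.95,0,0,0,0,0,0],[0.95,0,0,0,0,0,0],[0.95,0,0,0,0,0,0]]' 40
python3 -m jog '[[0.95,0,0,0.5,0,0,0],[0.95,0,0,1.5,0,0,0],[0.95,0,0,3,0,0,0],[0.95,0,0,3,0,0,0]]' 40
python3 -m jog '[[0.95,1,-1.3,0,0,0,0],[0.95,2,-2.7,0,0,0,0],[0.95,3,-4.1,0,0,0,0],[0.95,4,-5.5,0,0,0,0],[0.95,4.18,-5.74,0,0,0,0]]'
python3 -m jog '[[0.95,1,-1.4,0,0,0,0],[0.95,2,-2.8,0,0,0,0],[0.95,3,-4.2,0,0,0,0],[0.95,4.18,-5.74,0,0,0,0],[0.95,4.18,-5.74,0,0,0,0]]'
python3 -m jog '[[0.95,0,0,-1,0,0,0],[0.95,0,0,-2,0,0,0],[0.95,0,0,-2.5,0,0,0],[0.95,0,0,-2.5,0,0,0],[0.95,0,0,-2.5,0,0,0]]'
python3 -m jog '[[0.55,0,0,0,0,0,0],[0.5,0,0,0,0,0,0],[0.5,0,0,0,0,0,0],[0.5,0,0,0,0,0,0]]' 
python3 -m jog '[[0.5,0,0,1,0,0,0],[0.5,0,0,2.5,0,0,0],[0.5,0,0,4.5,0,0,0],[0.3,0,0,5.4,0,0,0],[0.3,0,0,5.4,0,0,0]]'
python3 - <<'E'
from m import *
p,w=cloud('wrist'); save('w5',p); print(bot.get_obs()['ee_pos'],caps(p,w-[0,0,.012],(.6395,.007)),'seatB',seat(p,w,(.65,.101)),'seatA',seat(p,w,(.66,.195)),'XL',caps(p,w-[0,0,.012],(.629,-.087)))
E
```

```text
time: 7.45
ee_pos: [0.4295, 0.2931, 0.0279]
tcp_rot: [-89.8, 0.0, 117.9]
wrist_force: [-0.0, 0.2, 0.3]
opening: 0.0595
time: 7.95
ee_pos: [0.4307, 0.2951, 0.0309]
tcp_rot: [-90.2, -0.0, 118.1]
wrist_force: [-0.1, -1.7, 6.7]
opening: 0.0114
time: 8.35
ee_pos: [0.4316, 0.2959, 0.1102]
tcp_rot: [-90.4, -0.0, 118.1]
wrist_force: [0.4, -0.1, 0.2]
opening: 0.0111
time: 8.85
ee_pos: [0.5361, 0.1479, 0.1045]
tcp_rot: [-90.0, 0.0, 117.9]
wrist_force: [-0.2, 0.0, -0.6]
opening: 0.0113
time: 9.35
ee_pos: [0.6408, 0.0038, 0.1034]
tcp_rot: [-90.0, 0.0, 117.9]
wrist_force: [-1.6, 0.5, -1.5]
opening: 0.0113
time: 9.85
ee_pos: [0.6386, 0.0083, 0.0423]
tcp_rot: [-90.0, -0.0, 118.1]
wrist_force: [0.8, -0.4, -1.0]
opening: 0.011
time: 10.25
ee_pos: [0.6388, 0.0076, 0.0419]
tcp_rot: [-90.0, 0.0, 118.1]
wrist_force: [-0.5, -0.1, -0.0]
opening: 0.043
time: 10.75
ee_pos: [0.6403, 0.0075, 0.1815]
tcp_rot: [-90.3, 0.2, 118.1]
wrist_force: [0.9, 0.3, 0.5]
opening: 0.0599
[0.63964065 0.00754426 0.1787046 ] (array([0.637 , 0.0075]), np.float64(0.0582), 208) seatB (array([0.6487, 0.1029]), np.float64(0.0796), 201) seatA (array([0.654 , 0.1965]), np.float64(0.0721), 133) XL (array([ 0.6267, -0.0854]), np.float64(0.0701), 272)
```

View pics/w5.png

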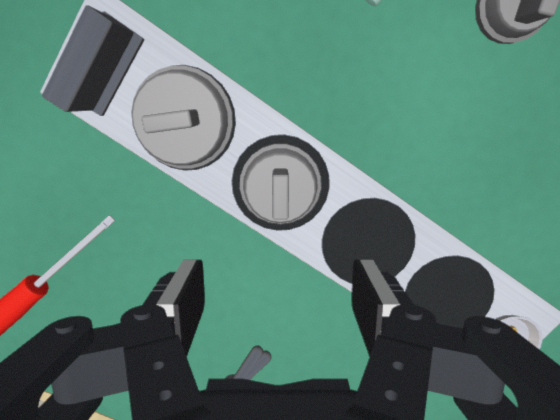

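L stands on the second seat at (280,182), about 1.5 mm from centre. Next is M.

```bash
python3 -m jog '[[0.3,-8.27,3.63,-0.2,0,0,-2.2],[0.3,-8.27,3.63,-0.2,0,0,-2.2],[0.3,-8.27,3.63,-0.2,0,0,-2.2],[0.3,-8.27,3.63,-0.2,0,0,-2.2],[0.3,-8.27,3.63,-0.2,0,0,-2.2]]' >/dev/null
python3 -m jog '[[0.3,0,0,0,0,0,0],[0.3,0,0,0,0,0,0],[0.3,0,0,0,0,0,0]]'
python3 - <<'E'
from m import *
p,w=cloud('wrist'); save('w6',p); o=bot.get_obs();print(o['ee_pos'],o['q'].round(1),cover(w,(.432,.098),.04)[:4],caps(p,w,(.432,.098)))
z=np.load('top.npz')
for c in [(.432,.098),(.447,-.288),(.432,.293)]: print('top',caps(z['a'],z['w'],c))
E
```

```text
time: 11.6
ee_pos: [0.4325, 0.098, 0.171]
tcp_rot: [-90.0, 0.0, 107.1]
wrist_force: [-0.1, -0.4, -0.3]
opening: 0.0596
[0.43261378 0.0979615  0.17105635] [ 12.8 -10.3 -11.3  89.1  -0.   -4.3] (array([0.4299, 0.1   ]), np.float64(16.6), array([0.431 , 0.1005]), array([0.034, 0.012])) (array([0.4305, 0.1003]), np.float64(0.0464), 154)
top (array([0.4326, 0.0998]), np.float64(0.0459), 54)
top (array([ 0.4464, -0.2883]), np.float64(0.0333), 36)
top (array([0.4314, 0.2941]), np.float64(0.0574), 66)
```

M is centred under the jaws by the numbers (rib at 16.6°, jaws at 107°). I take it to the third seat.

```bash
python3 -m jog '[[0.3,-0.04,0.06,-2,0,0,0],[0.3,-0.04,0.06,-4,0,0,0],[0.3,-0.04,0.06,-5.2,0,0,0],[0.3,-0.04,0.06,-5.7,0,0,0],[0.3,-0.04,0.06,-5.7,0,0,0]]'
python3 -m jog '[[0.95,0,0,0,0,0,0],[0.95,0,0,0,0,0,0],[0.95,0,0,0,0,0,0],[0.95,0,0,0,0,0,0],[0.95,0,0,0,0,0,0]]' 40
python3 -m jog '[[0.95,0,0,0.5,0,0,0],[0.95,0,0,1.5,0,0,0],[0.95,0,0,3,0,0,0],[0.95,0,0,3,0,0,0]]' 40
python3 -m jog '[[0.95,1.7,0.03,0,0,0,0],[0.95,3.5,0.06,0,0,0,0],[0.95,5.3,0.08,0,0,0,0],[0.95,7,0.1,0,0,0,0],[0.95,8.75,0.12,0,0,0,0]]'
python3 -m jog '[[0.95,0,0,0,0,0,0],[0.95,0,0,-1,0,0,0],[0.95,0,0,-2,0,0,0],[0.95,0,0,-2.5,0,0,0],[0.95,0,0,-2.5,0,0,0]]'
python3 -m jog '[[0.95,0,0,0,0,0,0],[0.55,0,0,0,0,0,0],[0.5,0,0,0,0,0,0],[0.5,0,0,0,0,0,0],[0.5,0,0,0,0,0,0]]' 
python3 -m jog '[[0.5,0,0,1,0,0,0],[0.5,0,0,2.5,0,0,0],[0.5,0,0,4.5,0,0,0],[0.3,0,0,5.4,0,0,0],[0.3,0,0,5.4,0,0,0]]'
python3 - <<'E'
from m import *
p,w=cloud('wrist'); save('w7',p); print(bot.get_obs()['ee_pos'],caps(p,w-[0,0,.012],(.65,.101)),'seatA',seat(p,w,(.66,.195)),'L',caps(p,w-[0,0,.012],(.6395,.007)))
E
```

```text
time: 12.15
ee_pos: [0.4305, 0.0993, 0.0279]
tcp_rot: [-89.8, -0.0, 107.1]
wrist_force: [0.4, -0.1, 0.5]
opening: 0.0598
time: 12.65
ee_pos: [0.4319, 0.1001, 0.0306]
tcp_rot: [-90.1, 0.0, 107.1]
wrist_force: [-0.5, -0.0, 6.9]
opening: 0.0111
time: 13.05
ee_pos: [0.4331, 0.1003, 0.1097]
tcp_rot: [-90.4, 0.0, 107.1]
wrist_force: [1.0, 0.8, 0.1]
opening: 0.011
time: 13.55
ee_pos: [0.6513, 0.1027, 0.1042]
tcp_rot: [-90.0, -0.0, 107.1]
wrist_force: [1.2, 0.7, 0.3]
opening: 0.0113
time: 14.05
ee_pos: [0.6492, 0.1029, 0.0421]
tcp_rot: [-90.0, -0.0, 107.1]
wrist_force: [0.1, -0.2, -0.9]
opening: 0.0111
time: 14.55
ee_pos: [0.6498, 0.1028, 0.0419]
tcp_rot: [-90.0, -0.0, 107.1]
wrist_force: [0.0, -0.1, -0.5]
opening: 0.0424
time: 15.05
ee_pos: [0.6513, 0.103, 0.1816]
tcp_rot: [-90.4, 0.1, 107.1]
wrist_force: [0.5, 0.2, -0.7]
opening: 0.06
[0.65062753 0.102933   0.17872459] (array([0.6474, 0.1026]), np.float64(0.0463), 153) seatA (array([0.6592, 0.1975]), np.float64(0.0798), 235) L (array([0.6372, 0.0088]), np.float64(0.0583), 223)
```

View pics/w7.png

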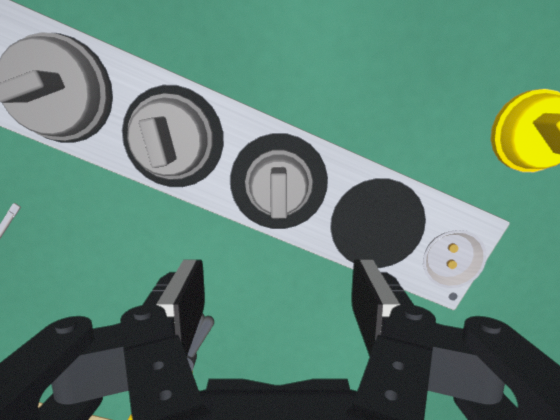

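M is on the third seat at (279,180), about 1.3 mm from centre. Last is S.

```bash
python3 -m jog '[[0.3,-4.08,-7.83,-0.1,0,0,2.55],[0.3,-4.08,-7.83,-0.1,0,0,2.55],[0.3,-4.08,-7.83,-0.1,0,0,2.55],[0.3,-4.08,-7.83,-0.1,0,0,2.55],[0.3,-4.08,-7.83,-0.1,0,0,2.55]]' >/dev/null
python3 -m jog '[[0.3,-4.07,-7.83,-0.1,0,0,2.55],[0.3,-4.07,-7.83,-0.1,0,0,2.55],[0.3,-4.07,-7.83,-0.1,0,0,2.55],[0.3,-4.07,-7.83,-0.1,0,0,2.55],[0.3,-4.07,-7.83,-0.1,0,0,2.55]]' >/dev/null
python3 -m jog '[[0.3,0,0,0,0,0,0],[0.3,0,0,0,0,0,0],[0.3,0,0,0,0,0,0]]'
python3 - <<'E'
from m import *
p,w=cloud('wrist'); save('w8',p); o=bot.get_obs();print(o['ee_pos'],o['q'].round(1),cover(w,(.4465,-.2885),.03)[:4],caps(p,w,(.4465,-.2885)))
E
```

```text
time: 16.4
ee_pos: [0.4461, -0.2879, 0.1709]
tcp_rot: [-90.0, -0.1, 132.6]
wrist_force: [0.3, -0.3, 0.7]
opening: 0.0599
[ 0.44631536 -0.28775463  0.17113706] [-32.8   1.6  -0.1  88.3   0.  -75.5] (array([ 0.4442, -0.2897]), np.float64(41.2), array([ 0.445 , -0.2891]), array([0.034, 0.012])) (array([ 0.4445, -0.2895]), np.float64(0.0343), 129)
```

View pics/w8.png

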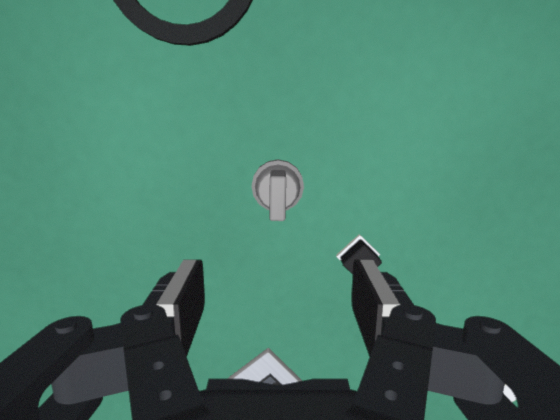

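S is centred at (278,187) with the jaws aligned, and the relay at (360,255) is clear of the fingers. I lift higher this time because the path passes the placed covers.

```bash
python3 -m jog '[[0.3,-0.04,-0.01,-2,0,0,0],[0.3,-0.04,-0.01,-4,0,0,0],[0.3,-0.04,-0.01,-5.2,0,0,0],[0.3,-0.04,-0.01,-5.7,0,0,0],[0.3,-0.04,-0.01,-5.7,0,0,0]]'
python3 -m jog '[[0.95,0,0,0,0,0,0],[0.95,0,0,0,0,0,0],[0.95,0,0,0,0,0,0],[0.95,0,0,0,0,0,0],[0.95,0,0,0,0,0,0]]' 40
python3 -m jog '[[0.95,0,0,0.5,0,0,0],[0.95,0,0,1.5,0,0,0],[0.95,0,0,3,0,0,0],[0.95,0,0,4.5,0,0,0],[0.95,0,0,5,0,0,0]]' 40
python3 -m jog '[[0.95,0.6,1.4,0,0,0,0],[0.95,1.2,2.8,0,0,0,0],[0.95,1.9,4.3,0,0,0,0],[0.95,2.5,5.7,0,0,0,0],[0.95,3,7,0,0,0,0]]'
python3 -m jog '[[0.95,0.6,1.4,0,0,0,0],[0.95,1.2,2.8,0,0,0,0],[0.95,1.8,4.2,0,0,0,0],[0.95,2.4,5.6,0,0,0,0],[0.95,3,7,0,0,0,0]]'
python3 -m jog '[[0.95,0.6,1.3,0,0,0,0],[0.95,1.2,2.6,0,0,0,0],[0.95,1.8,3.9,0,0,0,0],[0.95,2.6,5.42,0,0,0,0],[0.95,2.6,5.42,0,0,0,0]]'
python3 -m jog '[[0.95,0,0,-1.5,0,0,0],[0.95,0,0,-3,0,0,0],[0.95,0,0,-4,0,0,0],[0.95,0,0,-4.5,0,0,0],[0.95,0,0,-4.5,0,0,0]]'
python3 -m jog '[[0.95,0,0,0,0,0,0],[0.55,0,0,0,0,0,0],[0.5,0,0,0,0,0,0],[0.5,0,0,0,0,0,0],[0.5,0,0,0,0,0,0]]' 
python3 -m jog '[[0.5,0,0,1,0,0,0],[0.5,0,0,2.5,0,0,0],[0.5,0,0,4.5,0,0,0],[0.3,0,0,5.4,0,0,0],[0.3,0,0,5.4,0,0,0]]'
python3 - <<'E'
from m import *
p,w=cloud('wrist'); save('w9',p); print(bot.get_obs()['ee_pos'],'S',caps(p,w-[0,0,.012],(.66,.196)),'M',caps(p,w-[0,0,.012],(.65,.101)))
E
```

```text
time: 16.95
ee_pos: [0.4446, -0.2878, 0.028]
tcp_rot: [-90.0, -0.2, 132.7]
wrist_force: [-0.3, 0.0, 0.3]
opening: 0.0599
time: 17.45
ee_pos: [0.4458, -0.2894, 0.0308]
tcp_rot: [-90.0, 0.1, 132.6]
wrist_force: [-1.0, 0.3, 6.4]
opening: 0.0108
time: 17.95
ee_pos: [0.4461, -0.2897, 0.1593]
tcp_rot: [-90.1, 0.3, 132.6]
wrist_force: [-0.1, -0.7, 0.3]
opening: 0.0112
time: 18.45
ee_pos: [0.5204, -0.1123, 0.1543]
tcp_rot: [-90.0, -0.0, 132.6]
wrist_force: [0.3, -0.4, -0.7]
opening: 0.0106
time: 18.95
ee_pos: [0.5953, 0.0626, 0.1543]
tcp_rot: [-90.0, -0.0, 132.6]
wrist_force: [0.4, 0.0, -0.8]
opening: 0.0108
time: 19.45
ee_pos: [0.6608, 0.2007, 0.1519]
tcp_rot: [-89.9, -0.1, 132.8]
wrist_force: [-0.6, 0.0, -0.1]
opening: 0.011
time: 19.95
ee_pos: [0.6596, 0.1962, 0.0423]
tcp_rot: [-90.0, -0.0, 132.6]
wrist_force: [-0.7, -0.4, 0.4]
opening: 0.0108
time: 20.45
ee_pos: [0.6601, 0.1965, 0.0419]
tcp_rot: [-90.0, 0.0, 132.6]
wrist_force: [0.2, 0.6, -0.3]
opening: 0.0426
time: 20.95
ee_pos: [0.6615, 0.197, 0.1818]
tcp_rot: [-90.4, 0.2, 132.6]
wrist_force: [-0.4, -0.4, -0.6]
opening: 0.0596
[0.66086242 0.19679472 0.17893773] S (array([0.6586, 0.1949]), np.float64(0.0343), 130) M (array([0.6478, 0.1035]), np.float64(0.0464), 178)
```

View pics/w9.png

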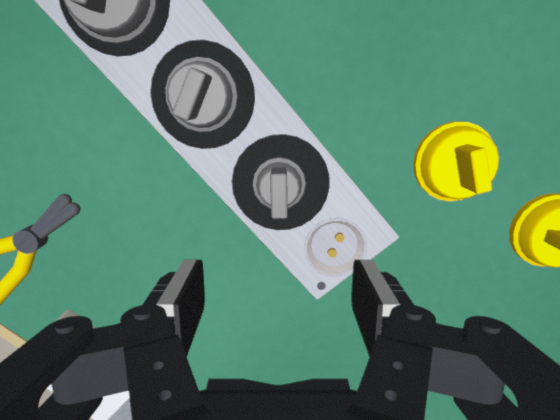

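S is on the last seat at (279,183). Now I check all four against the outer outlines of their seats in single views, wrist and top, after backing the arm off.

```bash
cat > chk.py <<'E'
from m import *
S=dict(S=(.6603,.1953),M=(.6499,.1012),L=(.6395,.007),XL=(.6291,-.0873))
def chk(cam,names):
    p,w=cloud(cam)
    for n in names:
        c=S[n]; s=circ((p.max(2)<60)&(w[...,2]<.022),w,(c[0],c[1]+(.033 if n in'SM' else .038))); k=caps(p,w-[0,0,.012],c)
        print(cam,n,'seat',s,'cap',k,'off mm',((k[0]-s[0])*1e3).round(1))
    return p,w
E
python3 -c "
from chk import *
chk('wrist','SM')"
python3 -m jog '[[0.3,-8,-3,0,0,0,0],[0.3,-8,-3,0,0,0,0],[0.3,-8,-3,0,0,0,0],[0.3,-8,-3,0,0,0,0],[0.3,-8,-3,0,0,0,0]]'
python3 -c "
from chk import *
p,w=chk('top',['S','M','L','XL']); cv2.imwrite('pics/t2.png',cv2.resize(p[100:300,110:450,::-1],None,fx=2.3,fy=2.3,interpolation=cv2.INTER_CUBIC))
p,w=cloud('scene'); cv2.imwrite('pics/s2.png',cv2.resize(p[140:340,90:450,::-1],None,fx=2.2,fy=2.2,interpolation=cv2.INTER_CUBIC))"
```

```text
wrist S seat (array([0.6593, 0.1976]), np.float64(0.0802), 269) cap (array([0.6586, 0.1948]), np.float64(0.0343), 132) off mm [-0.7 -2.8]
wrist M seat (array([0.6488, 0.1034]), np.float64(0.0805), 300) cap (array([0.6479, 0.1035]), np.float64(0.0464), 181) off mm [-0.9  0.1]
time: 21.55
ee_pos: [0.4556, 0.1201, 0.1752]
tcp_rot: [-89.8, -0.1, 132.6]
wrist_force: [0.8, 0.0, 0.2]
opening: 0.06
top S seat (array([ 0.6703, -0.0341]), np.float64(0.201), 2) cap (array([0.5539, 0.2916]), np.float64(0.0314), 28) off mm [-116.4  325.7]
top M seat (array([ 0.6703, -0.0341]), np.float64(0.201), 2) cap (array([0.6389, 0.0071]), np.float64(0.0575), 65) off mm [-31.4  41.2]
top L seat (array([0.6399, 0.0071]), np.float64(0.078), 86) cap (array([0.6389, 0.0071]), np.float64(0.0575), 65) off mm [-1.  0.]
top XL seat (array([ 0.6291, -0.0499]), np.float64(0.0047), 4) cap (array([ 0.6282, -0.0868]), np.float64(0.0694), 79) off mm [ -0.9 -36.9]
```

View pics/t2.png

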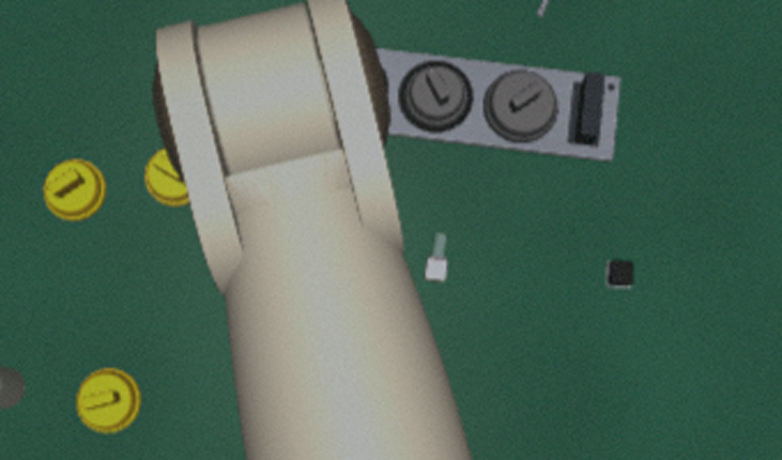

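View pics/s2.png

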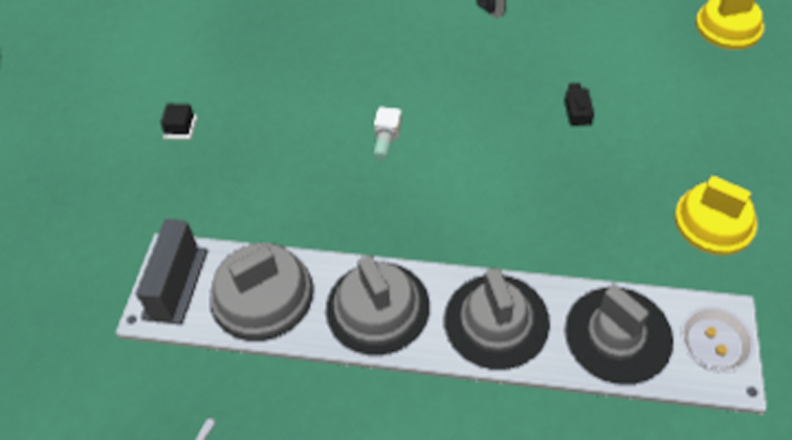

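Everything is in order and the bulb (437,268) is undisturbed. XL, L and M are within about 1.3 mm of centre, but S is 2.8 mm off along the row. There is time, so I regrip it and nudge it over.

```bash
python3 -m jog '[[0.4,8,3,0,0,0,0],[0.4,8,3,0,0,0,0],[0.4,8,3,0,0,0,0],[0.4,8,3,0,0,0,0],[0.4,8,3,0,0,0,0]]' >/dev/null
python3 -m jog '[[0.5,0,0,0,0,0,0],[0.5,0,0,-1.8,0,0,0],[0.5,0,0,-3.6,0,0,0],[0.5,0,0,-5.1,0,0,0],[0.5,0,0,-5.36,0,0,0]]'
python3 -m jog '[[0.5,0,0,0,0,0,0],[0.95,0,0,0,0,0,0],[0.95,0,0,0,0,0,0],[0.95,0,0,0,0,0,0],[0.95,0,0,0,0,0,0]]' 40
python3 -m jog '[[0.95,0,0,0.2,0,0,0],[0.95,0.03,0.11,0.2,0,0,0],[0.95,0.03,0.11,0.2,0,0,0],[0.95,0.03,0.11,-0.03,0,0,0],[0.95,0.03,0.11,-0.03,0,0,0]]'
python3 -m jog '[[0.95,0,0,0,0,0,0],[0.55,0,0,0,0,0,0],[0.5,0,0,0,0,0,0],[0.5,0,0,0,0,0,0],[0.5,0,0,0,0,0,0]]' 
python3 -m jog '[[0.5,0,0,1,0,0,0],[0.5,0,0,2.5,0,0,0],[0.5,0,0,4.5,0,0,0],[0.3,0,0,5.4,0,0,0],[0.3,0,0,5.4,0,0,0]]'
python3 -c "
from chk import *
chk('wrist','SM')"
python3 -m jog '[[0.3,-6,-7,1,0,0,0],[0.3,-6,-7,1,0,0,0],[0.3,-6,-7,1,0,0,0],[0.3,-6,-7,1,0,0,0],[0.3,-6,-7,1,0,0,0]]' >/dev/null
python3 -m jog '[[0.3,-2,-9,1,0,0,0],[0.3,-2,-9,1,0,0,0],[0.3,-2,-9,1,0,0,0],[0.3,-2,-9,1,0,0,0],[0.3,-2,-9,1,0,0,0]]'
python3 -m jog '[[0.3,0,-4,0,0,0,0],[0.3,0,-4,0,0,0,0],[0.3,0,-4,0,0,0,0],[0.3,0,-4,0,0,0,0],[0.3,0,-4,0,0,0,0]]'
python3 -c "
from chk import *
p,w=chk('top',['S','M','L','XL']); cv2.imwrite('pics/t3.png',cv2.resize(p[100:300,110:450,::-1],None,fx=2.3,fy=2.3,interpolation=cv2.INTER_CUBIC))"
```

```text
time: 22.65
ee_pos: [0.6567, 0.1956, 0.0369]
tcp_rot: [-89.6, -0.2, 132.6]
wrist_force: [-0.3, -0.4, -0.1]
opening: 0.0427
time: 23.15
ee_pos: [0.6614, 0.197, 0.0457]
tcp_rot: [-90.2, 0.1, 132.6]
wrist_force: [-1.1, -0.3, 6.8]
opening: 0.0109
time: 23.65
ee_pos: [0.6615, 0.1999, 0.045]
tcp_rot: [-90.2, 0.1, 132.6]
wrist_force: [-4.4, 0.2, 17.8]
opening: 0.0105
time: 24.15
ee_pos: [0.6605, 0.1992, 0.0414]
tcp_rot: [-90.0, -0.0, 132.6]
wrist_force: [0.4, 0.1, -0.3]
opening: 0.0426
time: 24.65
ee_pos: [0.6622, 0.1997, 0.1816]
tcp_rot: [-90.3, 0.2, 132.6]
wrist_force: [-0.0, 0.5, 0.4]
opening: 0.0595
wrist S seat (array([0.6592, 0.1976]), np.float64(0.0802), 266) cap (array([0.6589, 0.1973]), np.float64(0.0343), 133) off mm [-0.3 -0.3]
wrist M seat (array([0.6489, 0.1034]), np.float64(0.0805), 295) cap (array([0.6478, 0.1035]), np.float64(0.0464), 179) off mm [-1.1  0.1]
time: 25.7
ee_pos: [0.4593, -0.2032, 0.2257]
tcp_rot: [-89.9, -0.1, 132.5]
wrist_force: [0.6, 0.8, 0.2]
opening: 0.0599
time: 26.2
ee_pos: [0.4606, -0.2999, 0.226]
tcp_rot: [-90.0, -0.1, 132.6]
wrist_force: [-0.1, -0.4, 0.3]
opening: 0.0597
top S seat (array([0.6609, 0.1956]), np.float64(0.0777), 83) cap (array([0.6601, 0.1962]), np.float64(0.0336), 41) off mm [-0.8  0.6]
top M seat (array([0.6502, 0.1017]), np.float64(0.0771), 83) cap (array([0.6489, 0.1015]), np.float64(0.045), 44) off mm [-1.3 -0.2]
top L seat (array([0.6398, 0.007 ]), np.float64(0.0773), 86) cap (array([0.6386, 0.0067]), np.float64(0.0572), 65) off mm [-1.2 -0.3]
top XL seat (array([ 0.1893, -0.0148]), np.float64(0.8677), 1) cap (array([ 0.6283, -0.0866]), np.float64(0.0693), 78) off mm [439.  -71.8]
```

View pics/t3.png

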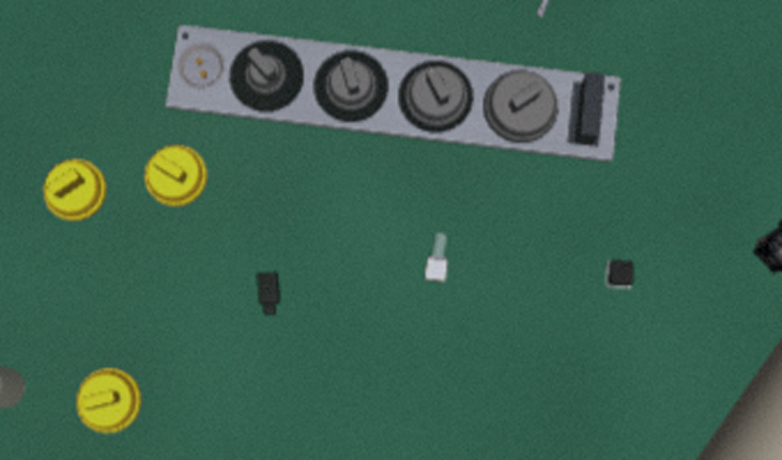

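All four are within about 1.3 mm of their seat centres, and the robot is clear of everything. I hand the job in.

```bash
python3 -c "
from workcell import bot
print(bot.job_done())"
```

```text
the job is handed in; nothing more can be done
None
```

The four grey covers stand rib up on the seats in order of size, with the largest next to the end stop and the smallest at the dish end. I placed them largest first and handed the job in at about 26 s of robot time.

- **Centring:** in the last top view, the small, M and L covers measured within about 1.3 mm of the seat outlines. My check could not trace the seat outline under XL, because the cover hides nearly all of it. Against that seat's position measured earlier, XL is about 1.2 mm off.
- **Correction:** the smallest cover first landed about 2.8 mm off along the row, so I regripped it and moved it. The wrist camera then put it 0.4 mm from centre, and the top camera about 1 mm.
- **Force:** the highest wrist force read at the end of a move was about 18 N, during that correction.
- **Left alone:** the bulb, the other small parts and the yellow look-alikes looked undisturbed in the last picture, and the arm was clear of everything.

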